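# Turn the loose tie-down eye home with a bar

### The arm

A 7-joint arm with a two-finger parallel gripper is mounted at the origin on a cart in front of the work surface, level with it; the furniture and walls round the work are solid. World frame = base frame: x ahead of the robot, y to its left, z up, the work surface at z = 0. Lengths are in m, angles in rad, forces in N, time in s.
With the tool pointing down it reaches from about 0.425 to 1.025 m from the base axis. Payload 9.4 kg.
Tool frame: the origin (TCP) lies on the centre line of the jaws, within the pads' length; the fingertips stand 11 mm ahead of it and the grasp point (between the pads) lies 8 mm behind it; z points along the fingers, y is the line along which they close (so a half turn about z gives the same grasp; the last joint's range is limited). The gripper opens to 85 mm and grips with 20 to 120 N. Pads are 22 mm wide; open, the fingers measure 114 mm over their backs; the gripper's body (76 mm by 85 mm) begins 54 mm behind the grasp point. The pads swing forward as they close: fully open they stand 13 mm farther back than shut.
Start: joints at [1.209, 0.599, -0.003, 1.599, 0.002, 0.943, -0.08], TCP at [0.204, -0.696, 0.242] pointing down, gripper open.
Joint ranges: [-2.57, 2.57], [-0.35, 1.97], [-1.29, 1.29], [0.11, 2.56], [-1.05, 4.19], [0.11, 1.86], [-2.63, 2.63]. Speed limits (rad/s): [2.22, 2.22, 3.01, 3.01, 3.14, 3.14, 3.14].

### API

Orientations are given as a unit quaternion [x, y, z, w].
In Python, from rig import * gives the robot as it stands. The module is installed in compiled form; this text tells all that it offers.
- The arm moves only by the tool jog_arm, never from a script. Its arguments are lists of equal length, an entry for each row: "linear": the shift along the world's x, y, z in cm, a list of three; "twist": the turn, a rotation vector about the world's x, y, z in degrees, a list of three; "gripper": the closure, from 0 (fully open) to 1 (shut). A call has 1 to 10 rows; each row shifts and turns the commanded pose from where the row before left it; what a row does not reach is not made up. A row lasts 1/8 s, in which the tool goes at most 62.5 mm and 10.7 degrees, less where a joint would pass 70% of its speed; a pose out of reach is approached as far as the arm can. A call with a gripper value outside its range is refused whole. The fingers move at their own pace and stop on an object; the grip force is fixed at half the most. Time passes only in rows, so rows that do not move let the fingers close. It gives the time, the measured TCP pose, the force, the opening and the grip force at its end, in the units of the state.
- sense(): the state, without advancing time (a new reading comes with each control period).
- capture(name): name is "scene" or "top" or "wrist"; returns the picture (384x512x3 uint8, blue, green, red); there is no depth.
- get_calibration(name): a dict with "fx", "fy", "cx", "cy" (pixels), "position" and "rotation" of the camera in the world. Camera axes: x right, y down, z forward; pixel columns grow to the right and rows downward; lengths in m; the calibration is good to about 2 mm. A picture is of the moment at which its call begins: read the wrist's pose just before it. get_calibration takes no time and is no camera call; for the wrist camera it gives the pose at the moment of the call.
- sign_off(): hands the job in; it is judged then, once.
Trained networks look in the newest picture that a camera, given by its name, has taken for a name from the list of things; names that differ only in an ending like _2 or _b are one class to them, and where a whole thing is asked for, a point or a joint stands for the part that bears it (a point fixed in the world has none). Each returns a list of dicts, best first, with "p" (0 to 1); they miss things now and then, are a little off and sometimes report something else, mostly with a low value. They report only what shows in the picture. A call takes as long as a camera call. They do not tell look-alikes from the thing itself.
- boxes_of(thing, camera): "rect" ([left, top, width, height] in pixels, round what is visible of it).
- cut_out(thing, camera): "pixels" (384x512 bool, what is visible of it) and "rect" ([left, top, width, height] in pixels, round what is visible of it).
The state is a dict: "clock": time; "joint_positions": joint angles; "qd": joint speeds; "effort": joint torques, N m; "position": TCP position; "tcp_rot": TCP orientation; "force": force on the tool from outside, world axes, zero at the start; "moment": the same for the moment, N m; "finger_gap": finger opening in m; "gripper_force": force on a finger pad.
Only numpy, scipy, OpenCV 4.12 (cv2) and the standard library are available. Lean on these libraries where they do the work, as an engineer would, in place of code of your own. Each camera call takes 0.05 s, during which the arm holds its last target. There are 200 camera calls.

### The job

One of the two tie-down fittings for the awning cords has worked loose: the screw eye with the closed loop (not the open hook). Put the steel shank of the turning bar through the eye's loop, and with it turn the eye clockwise, seen from above, until it is screwed home against its stop. Then let go of the bar; it may stay hanging in the loop or lie on the worktop.

Things in the scene. Friction and masses are not known exactly. Their poses are not given: they have to be found in the camera images.
- turning_bar: Hand tool lying on the worktop: a dark wooden grip 90 long, 18 wide, 22 high (mm), and from its end a round steel shank 12 mm thick and 110 long, whose last 16 mm taper to a 5 mm tip. Origin: centre of the grip's underside; x runs along the bar from the grip to the tip, z up. The bar's centre line lies 11 mm above the origin; the shank runs from x = 45 to x = 155 mm. It weighs 0.15 kg, and balances about 25 mm ahead of the origin.
- bar_shank (a point): Point on the centre line of the bar's steel shank, 50 mm behind the tip and 105 mm ahead of the grip's centre. Axes as the bar's.
- eye_loop (a point): Centre of the closed loop of the steel screw eye, 72 mm above the worktop. The loop is a short flat-faced tube, 41 mm outside, about 24 mm clear inside and 20 mm long, standing up on a threaded stem; its hole is level and runs along this point's x axis (open at both ends; the x axis points away from the robot). z up along the stem, about which the eye turns. The eye stands in the middle of a wooden block 60 x 120 x 30 mm, which is screwed to the worktop.
- screw_eye (a joint): How far the screw eye is turned in, rad: grows as it is turned clockwise seen from above, 0 to 0.85, where it comes hard against its stop; there the loop's flat faces stand parallel to the long sides of its block. It turns stiffly (about 0.2 N m) and stays where it is left. The 12 mm bar has play in the 24 mm loop: it swings about 0.5 rad (27 degrees) from the middle before it bears on the loop and turns the eye, so the eye lags that much behind the bar.
- hook_block: The other fitting, not to be used: the same wooden block, 60 x 120 x 30 mm, with an open steel cup hook of 93 mm overall height in its middle. Origin: centre of its underside, y along its long side.
Not all that is in view belongs to the job. There is more than one size of the turning_bar; the job needs the larger.

How it is judged:
On the way, in this order (a step that is already met when the one before it is completed fails the run):
1. the steel shank of the bar is through the loop of the screw eye (x of bar_shank in the frame of eye_loop between -0.04 and 0.04 m and y of bar_shank in the frame of eye_loop between -0.022 and 0.022 m and z of bar_shank in the frame of eye_loop between -0.02 and 0.02 m and angle between the x axis of bar_shank and the x axis of eye_loop, either way round below 0.7 rad), for 0.1 s.
2. with the bar still in the loop, the eye is turned home, to within 0.17 rad (10 degrees) of its stop (value of joint screw_eye above 0.68 rad and distance between bar_shank and eye_loop below 0.06 m and angle between the x axis of bar_shank and the x axis of eye_loop, either way round below 0.8 rad), for 0.1 s.
At the end, for the whole second after the job is handed in: The screw eye is turned in to within 0.17 rad (10 degrees) of its stop (joint over 0.68 of 0.85), and the bar has been let go, hanging in the loop or lying on the worktop (its origin between 20 mm below and 130 mm above the worktop's top) (value of joint screw_eye above 0.68 rad and height (world z) of turning_bar between -0.02 and 0.13 m); the robot touches nothing.
It also fails if it takes over 54 s, if anything falls off the work surface, if the arm or the gripper's body presses on something with over 40 N, if the wrist force passes 120 N, or if a joint passes its speed limit or range.

## Working session

There is one attempt and no reset: what is moved stays moved. The work goes in short steps, Python scripts to look and compute and a tool call to move; the robot and the scene stay as the last step left them, time stands still between calls to the robot, and variables do not carry over. Pictures are saved under pics/ and viewed, at most 12 in all, crops included, and the job is handed in when it is done.

Besides the shell and the picture viewer there is one more tool, called after "Call:" by a JSON object that holds its "op" and its "data", one argument or row to a line. jog_arm: Moves the arm, as the interface text tells. Its arguments: {"type":"object","properties":{"linear":{"type":"array"},"twist":{"type":"array"},"gripper":{"type":"array"}},"required":["linear","twist","gripper"]}

```bash
mkdir -p pics; cat > h.py <<'E'
from rig import *
import numpy as np, cv2
from scipy.spatial.transform import Rotation as R
def ray(cal,u,v):
    Rm=np.array(cal["rotation"]); 
    if Rm.shape!=(3,3): Rm=R.from_quat(Rm).as_matrix()
    return np.array(cal["position"]),Rm@np.array([(u-cal["cx"])/cal["fx"],(v-cal["cy"])/cal["fy"],1])
def at_z(cal,u,v,z):
    p,d=ray(cal,u,v); return p+d*(z-p[2])/d[2]
def proj(cal,X):
    Rm=np.array(cal["rotation"]); 
    if Rm.shape!=(3,3): Rm=R.from_quat(Rm).as_matrix()
    c=Rm.T@(np.array(X)-cal["position"]); return c[0]/c[2]*cal["fx"]+cal["cx"],c[1]/c[2]*cal["fy"]+cal["cy"]
E
python3 - <<'E'
from h import *
ims=[]
for n in("scene","top"):
    im=capture(n); ims.append(im)
    cal=get_calibration(n); print(n,cal["position"],cal["fx"])
    for t in("turning_bar","eye_loop","hook_block"):
        for d in cut_out(t,n)[:3]:
            ys,xs=np.nonzero(d["pixels"]); print(t,round(d["p"],2),d["rect"],cv2.minAreaRect(np.c_[xs,ys].astype(np.float32)))
            if n=="top": print("   z0.01:",at_z(cal,xs.mean(),ys.mean(),.011))
    cv2.imwrite(f"pics/{n}.png",cv2.resize(im,(800,600)))
print(sense())
E
```

```text
scene [-0.50249664  0.47086099  0.71985832] 401.9524361362902
hook_block 0.74 [141.0, 196.2, 41.0, 31.9] ((160.25001525878906, 215.75003051757812), (31.11269760131836, 34.64822769165039), 45.0)
top [ 0.42776009 -0.18481604  1.25316475] 409.81845917560486
turning_bar 0.62 [176.9, 202.8, 63.2, 8.2] ((210.0, 205.5), (7.0, 62.0), 90.0)
   z0.01: [ 0.47866128 -0.09215449  0.011     ]
turning_bar 0.57 [349.2, 205.2, 33.6, 37.5] ((365.0000305175781, 222.50003051757812), (44.547725677490234, 4.949747085571289), 45.0)
   z0.01: [ 0.41145986 -0.56236141  0.011     ]
eye_loop 0.49 [219.8, 145.3, 15.7, 13.7] ((229.50003051757812, 152.00001525878906), (9.192387580871582, 13.435027122497559), 45.0)
   z0.01: [ 0.64132155 -0.13354235  0.011     ]
hook_block 0.57 [127.4, 139.4, 41.2, 21.2] ((146.5, 150.0), (20.0, 41.0), 90.0)
   z0.01: [0.64479967 0.1191407  0.011     ]
{'clock': 0.4, 'joint_positions': array([ 1.20927464,  0.59939999, -0.00249812,  1.59945787,  0.00182315,
        0.94288164, -0.07977564]), 'qd': array([-0.00136661, -0.00141675,  0.00037839, -0.00093036, -0.00012836,
        0.0002208 ,  0.00021923]), 'effort': array([-1.97446207e-03, -7.75391006e+01,  1.56162791e+00, -2.58026737e+01,
        1.22958180e-02,  4.03400962e-03,  2.25032716e-05]), 'position': array([ 0.20369075, -0.69576524,  0.24218178]), 'tcp_rot': array([ 9.89872567e-01,  1.41958780e-01, -4.80975109e-05, -6.32901208e-05]), 'force': array([-0.4990475 , -0.54247912,  0.73646026]), 'moment': array([ 0.04059047, -0.00202522, -0.04375907]), 'gripper_force': 0.0, 'finger_gap': 0.08565552863491531}
```

View pics/top.png

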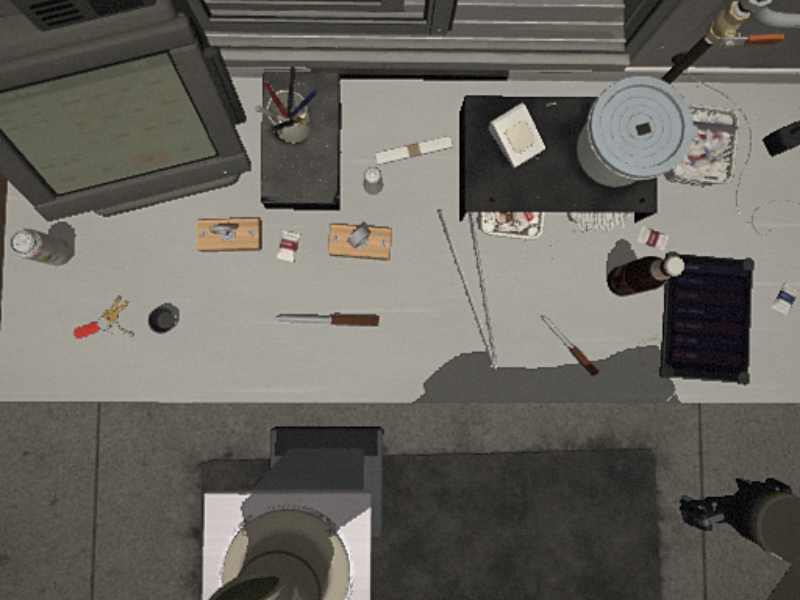

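View pics/scene.png

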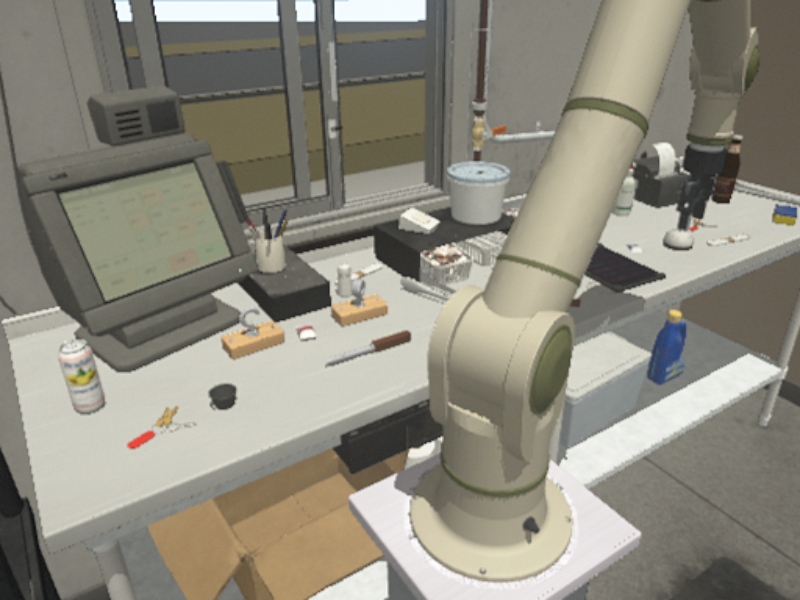

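The top view shows the large bar with its tip at (277,318) and its grip from 331 to 379 at row 320. The closed eye is on the block at (360,240), and the open hook is on the block at (228,234). The scene view agrees with this. The small bar at (570,345) is the decoy. I'll move over the large bar for a closer look.

Call:
{"op": "jog_arm", "data": {
  "linear": [
    [2,4.5,0],
    [2,4.5,0],
    [2,4.5,0],
    [2,4.5,0],
    [2,4.5,0],
    [2,4.5,0],
    [2,4.5,0],
    [2,4.5,0],
    [2,4.5,0],
    [2,4.5,0]
  ],
  "twist": [
    [0,0,6],
    [0,0,6],
    [0,0,6],
    [0,0,6],
    [0,0,6],
    [0,0,6],
    [0,0,6],
    [0,0,6],
    [0,0,6],
    [0,0,6]
  ],
  "gripper": [0,0,0,0,0,0,0,0,0,0]
}}

```text
clock: 1.65
position: [0.4043, -0.2444, 0.2426]
tcp_rot: [0.785, 0.619, 0.0, 0.0]
force: [0.4, -0.1, -0.1]
finger_gap: 0.0852
gripper_force: 0.0
```

Call:
{"op": "jog_arm", "data": {
  "linear": [
    [3,3,0],
    [3,3,0],
    [0,2,0],
    [0,0,0],
    [0,0,0]
  ],
  "twist": [
    [0,0,6],
    [0,0,6],
    [0,0,0],
    [0,0,0],
    [0,0,0]
  ],
  "gripper": [0,0,0,0,0]
}}

```text
clock: 2.28
position: [0.4634, -0.1667, 0.2423]
tcp_rot: [0.718, 0.696, -0.0, 0.0]
force: [-0.3, 0.3, -0.2]
finger_gap: 0.0854
gripper_force: 0.0
```

```bash
python3 - <<'E'
from h import *
s=sense(); print(s["position"],s["joint_positions"].round(2),(R.from_quat(s["tcp_rot"]).as_matrix()).round(3))
cal=get_calibration("wrist"); im=capture("wrist"); print(cal["position"],cal["fx"],np.array(cal["rotation"]).round(2))
np.save("w1.npy",im)
import pickle; pickle.dump(cal,open("w1.pkl","wb"))
for t in("turning_bar","eye_loop","hook_block"):
    for d in cut_out(t,"wrist")[:3]:
        ys,xs=np.nonzero(d["pixels"]); print(t,round(d["p"],2),d["rect"],cv2.minAreaRect(np.c_[xs,ys].astype(np.float32)))
cv2.imwrite("pics/w1.png",cv2.resize(im,(800,600)))
E
```

```text
[ 0.46341768 -0.16670147  0.24234626] [ 0.56  0.35 -0.43  2.1   0.22  0.73 -0.04] [[ 0.03   1.    -0.   ]
 [ 1.    -0.03  -0.001]
 [-0.001 -0.    -1.   ]]
[ 0.46495438 -0.10055739  0.37323711] 294.45694282769637 [ 0.99 -0.01 -0.    0.13]
turning_bar 0.58 [256.0, 0.0, 17.3, 172.4] ((264.555419921875, 86.0088119506836), (15.553596496582031, 172.1370391845703), 0.9093804955482483)
eye_loop 0.75 [389.9, 120.5, 53.0, 41.9] ((415.00006103515625, 142.50003051757812), (45.96194076538086, 37.47665786743164), 45.0)
```

View pics/w1.png

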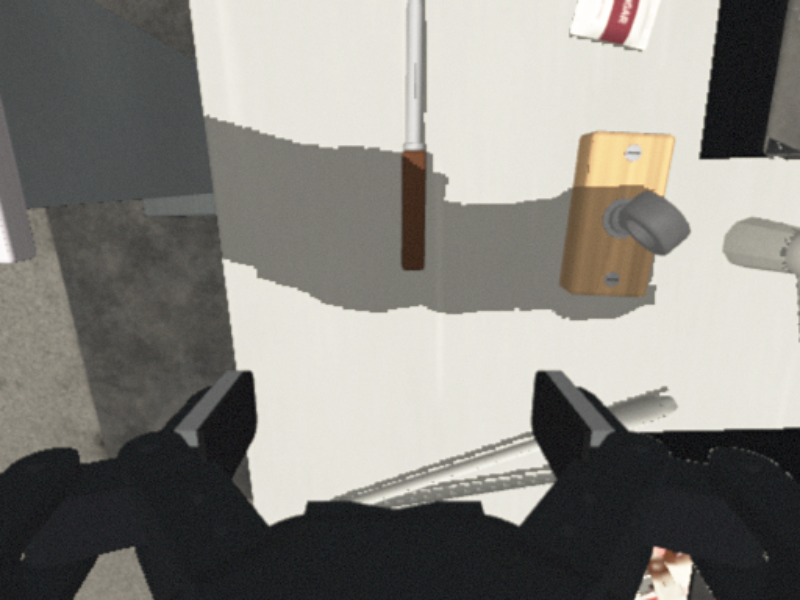

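The grip's corners are at about (404,150), (427,150), (402,268) and (425,269). The eye's stem base is near (617,217) and the loop is around (655,222). I'll enlarge the loop and compute positions.

```bash
python3 - <<'E'
from h import *
import pickle; cal=pickle.load(open("w1.pkl","rb")); im=np.load("w1.npy")
k=.64
for n,u,v,z in[("g",404,150,.022),("g",427,150,.022),("g",401.5,268,.022),("g",424.5,269,.022),("shank",417,5,.011),("shank",416,140,.011),("stem",617,217,.03),("loopc",655,222,.072),
 ("blk",597,132,.03),("blk",674,135,.03),("blk",561,289,.03),("blk",647,296,.03)]:
    print(n,at_z(cal,u*k,v*k,z).round(4))
c=im[105:185,355:455]; cv2.imwrite("pics/c1.png",cv2.resize(c,(750,600),interpolation=cv2.INTER_CUBIC))
ct=get_calibration("top")
print(at_z(ct,229.5,152,.08), at_z(ct,227.2,205.4,.022))
E
```

```text
g [ 0.4733 -0.0815  0.022 ]
g [ 0.49  -0.082  0.022]
g [ 0.4692 -0.1685  0.022 ]
g [ 0.4871 -0.1699  0.022 ]
shank [0.4849 0.0146 0.011 ]
shank [ 0.4826 -0.0741  0.011 ]
stem [ 0.6287 -0.1336  0.03  ]
loopc [ 0.6336 -0.1335  0.072 ]
blk [ 0.609 -0.074  0.03 ]
blk [ 0.6634 -0.0776  0.03  ]
blk [ 0.591 -0.187  0.03 ]
blk [ 0.6576 -0.1946  0.03  ]
[ 0.62811722 -0.13653998  0.08      ] [ 0.47613221 -0.12834799  0.022     ]
```

View pics/c1.png

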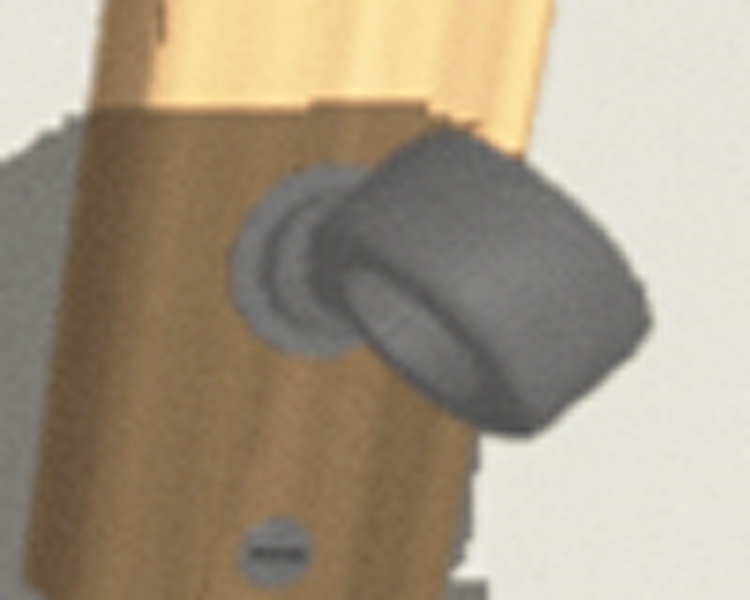

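The loop's hole axis points about 44° toward +y, and the block is at about -3°, so the joint starts near 0. The eye axis is at (0.632, -0.134). The grip centre is at (0.480, -0.1255), with the bar heading about 88°. I'll descend and grasp.

Call:
{"op": "jog_arm", "data": {
  "linear": [
    [0.6,1.4,-4],
    [0.6,1.4,-4],
    [0.5,1.3,-4],
    [0,0,-4],
    [0,0,-3],
    [0,0,-2],
    [0,0,-1],
    [0,0,-0.9],
    [0,0,0],
    [0,0,0]
  ],
  "twist": [
    [0,0,0],
    [0,0,0],
    [0,0,0],
    [0,0,0],
    [0,0,0],
    [0,0,0],
    [0,0,0],
    [0,0,0],
    [0,0,0],
    [0,0,0]
  ],
  "gripper": [0,0,0,0,0,0,0,0,0,0]
}}

```text
clock: 3.72
position: [0.481, -0.125, 0.0138]
tcp_rot: [0.717, 0.697, 0.0, 0.0]
force: [-0.6, 1.3, 0.7]
finger_gap: 0.0854
gripper_force: 0.0
```

Call:
{"op": "jog_arm", "data": {
  "linear": [
    [0,0,0],
    [0,0,0],
    [0,0,0],
    [0,0,0],
    [0,0,0],
    [0,0,0],
    [0,0,0],
    [0,0,0]
  ],
  "twist": [
    [0,0,0],
    [0,0,0],
    [0,0,0],
    [0,0,0],
    [0,0,0],
    [0,0,0],
    [0,0,0],
    [0,0,0]
  ],
  "gripper": [1,1,1,1,1,1,1,1]
}}

```text
clock: 4.72
position: [0.4806, -0.1248, 0.0136]
tcp_rot: [0.717, 0.697, -0.0, 0.0]
force: [-1.8, 0.8, 6.2]
finger_gap: 0.0167
gripper_force: 59.0
```

Call:
{"op": "jog_arm", "data": {
  "linear": [
    [0,0,1],
    [0,0,2],
    [0,0,2],
    [0,0,1.1],
    [0.2,-1.8,0],
    [0.2,-1.8,0],
    [0.2,-1.8,0],
    [0.2,-1.8,0],
    [0.2,-1.8,0],
    [0.2,-1.8,0]
  ],
  "twist": [
    [0,0,0],
    [0,0,0],
    [0,0,0],
    [0,0,0],
    [0,0,-5.5],
    [0,0,-5.5],
    [0,0,-5.5],
    [0,0,-5.5],
    [0,0,-5.5],
    [0,0,-5.5]
  ],
  "gripper": [1,1,1,1,1,1,1,1,1,1]
}}

```text
clock: 5.98
position: [0.4927, -0.2341, 0.0741]
tcp_rot: [0.887, 0.461, -0.0, -0.0]
force: [-0.1, -0.4, -2.0]
finger_gap: 0.0167
gripper_force: 58.6
```

Call:
{"op": "jog_arm", "data": {
  "linear": [
    [0.1,-1.8,0],
    [0.1,-1.6,0],
    [0,0,0],
    [0,0,0]
  ],
  "twist": [
    [0,0,-5.5],
    [0,0,-5.5],
    [0,0,0],
    [0,0,0]
  ],
  "gripper": [1,1,1,1]
}}

```text
clock: 6.48
position: [0.4946, -0.2662, 0.0742]
tcp_rot: [0.926, 0.378, -0.0, -0.0]
force: [-0.5, 0.5, -1.8]
finger_gap: 0.0167
gripper_force: 58.7
```

```bash
python3 - <<'E'
from h import *
s=sense(); Rm=R.from_quat(s["tcp_rot"]).as_matrix(); print(s["position"],s["joint_positions"].round(2),np.degrees(np.arctan2(Rm[1,0],Rm[0,0])))
cal=get_calibration("wrist"); im=capture("wrist")
np.save("w2.npy",im)
import pickle; pickle.dump(cal,open("w2.pkl","wb"))
x=Rm[:,0]
for q in(.05,.1,.139,.155): print("bar expected",proj(cal,s["position"]+x*q+[0,0,-.003]))
print("eye expected",proj(cal,[.632,-.134,.072]))
cv2.imwrite("pics/w2.png",cv2.resize(im,(800,600)))
E
```

```text
[ 0.49462695 -0.2661607   0.07421287] [ 0.48  0.65 -0.13  2.1   0.19  0.4  -0.59] 44.39648867438601
bar expected (np.float64(253.48254336681865), np.float64(149.45681772557873))
bar expected (np.float64(253.692067360231), np.float64(26.749929413731223))
bar expected (np.float64(253.8896241175417), np.float64(-88.94839496326554))
bar expected (np.float64(253.98154032722695), np.float64(-142.7787553539844))
eye expected (np.float64(259.3648869243729), np.float64(-282.14723498771787))
```

View pics/w2.png

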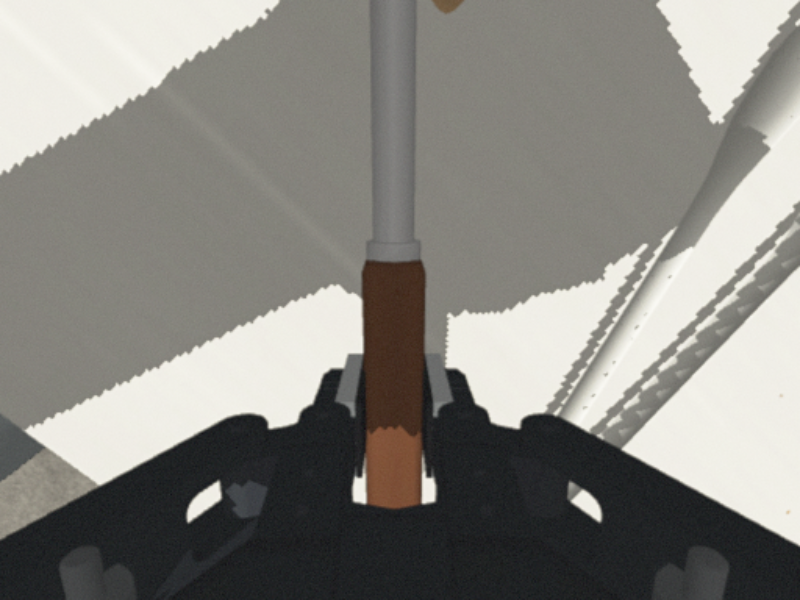

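The bar is held straight, with the shank at column 394 and the grip end at row 250, both as predicted. I'll check the tip against the loop from the outside cameras.

```bash
python3 - <<'E'
from h import *
s=sense(); x=R.from_quat(s["tcp_rot"]).as_matrix()[:,0]; out=[]
for n in("scene","top"):
    cal=get_calibration(n); im=capture(n); e=np.array(proj(cal,[.632,-.134,.072])); t=np.array(proj(cal,s["position"]+x*.155+[0,0,-.0026]))
    o=(e-[35,30]).astype(int); c=im[o[1]:o[1]+60,o[0]:o[0]+50 if 0 else o[0]+65]; c=cv2.resize(c,None,fx=6,fy=6,interpolation=cv2.INTER_CUBIC)
    for p,col in((e,(0,0,255)),(t,(0,255,0))): cv2.circle(c,tuple(((p-o+.5)*6).astype(int)),3,col,-1)
    out.append(c); print(n,e,t)
cv2.imwrite("pics/c2.png",np.hstack(out))
E
```

```text
scene [228.2485909  184.50576372] [237.71092497 185.74728108]
top [228.74483277 151.13877668] [236.75798742 160.28947698]
```

View pics/c2.png

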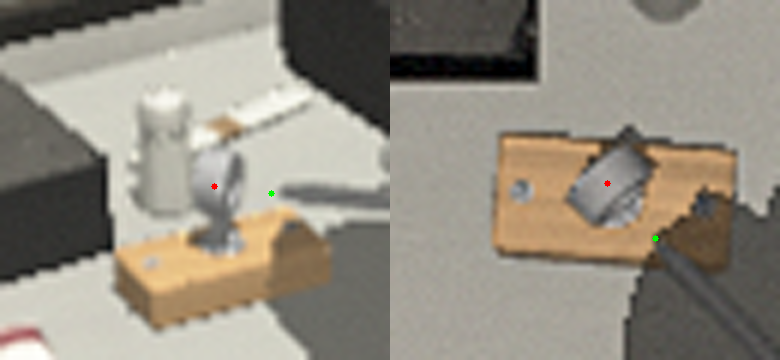

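Both views show the tip lined up with the loop opening. I'll insert.

Call:
{"op": "jog_arm", "data": {
  "linear": [
    [0.7,0.65,0],
    [0.7,0.65,0],
    [0.7,0.65,0],
    [0.7,0.65,0],
    [0.7,0.65,0],
    [0,0,0]
  ],
  "twist": [
    [0,0,0],
    [0,0,0],
    [0,0,0],
    [0,0,0],
    [0,0,0],
    [0,0,0]
  ],
  "gripper": [1,1,1,1,1,1]
}}

```text
clock: 7.38
position: [0.5305, -0.2334, 0.0743]
tcp_rot: [0.926, 0.378, 0.0, -0.0]
force: [-0.3, -1.1, -1.9]
finger_gap: 0.0168
gripper_force: 58.7
```

Call:
{"op": "jog_arm", "data": {
  "linear": [
    [0.7,0.65,0],
    [0.7,0.65,0],
    [0.7,0.65,0],
    [0.6,0.6,0],
    [0,0,0],
    [0,0,0]
  ],
  "twist": [
    [0,0,0],
    [0,0,0],
    [0,0,0],
    [0,0,0],
    [0,0,0],
    [0,0,0]
  ],
  "gripper": [1,1,1,1,1,1]
}}

```text
clock: 8.12
position: [0.5564, -0.209, 0.0742]
tcp_rot: [0.926, 0.377, -0.0, -0.0]
force: [-0.7, 0.9, -1.6]
finger_gap: 0.0169
gripper_force: 58.7
```

```bash
cat > look.py <<'E'
from h import *
import sys
s=sense(); x=R.from_quat(s["tcp_rot"]).as_matrix()[:,0]; out=[]
print(s["position"],np.degrees(np.arctan2(x[1],x[0])),s["joint_positions"].round(2),s["force"].round(1),s["moment"].round(2))
print("shank-eye",s["position"]+x*.105-[.632,-.134,.0746])
for n in("scene","top"):
    cal=get_calibration(n); im=capture(n); e=np.array(proj(cal,[.632,-.134,.072])); o=(e-[35,30]).astype(int)
    out.append(cv2.resize(im[o[1]:o[1]+60,o[0]:o[0]+65],None,fx=6,fy=6,interpolation=cv2.INTER_CUBIC))
cv2.imwrite(sys.argv[1],np.hstack(out))
E
python3 look.py pics/c3.png
```

```text
[ 0.55639882 -0.20897505  0.07420109] 44.30949368922189 [ 0.34  0.67 -0.11  2.02  0.16  0.45 -0.69] [-0.7  0.9 -1.6] [-0.03  0.02 -0.05]
shank-eye [-0.0004656  -0.001629   -0.00044907]
```

View pics/c3.png

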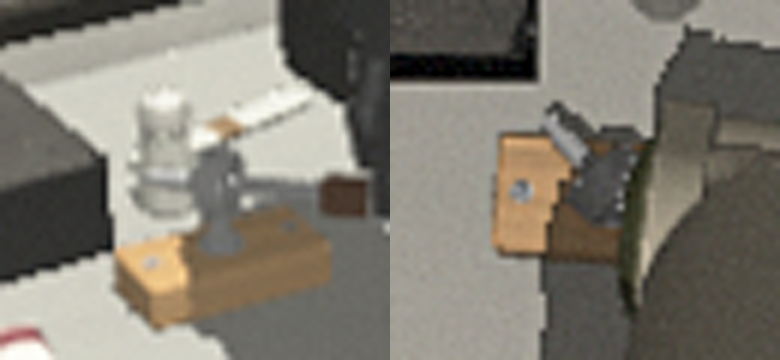

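The shank is through the loop with no contact force. Next I'll swing the bar clockwise about the eye.

Call:
{"op": "jog_arm", "data": {
  "linear": [
    [-0.6,0.7,0],
    [-0.55,0.75,0],
    [-0.5,0.8,0],
    [-0.4,0.8,0],
    [-0.35,0.85,0],
    [-0.25,0.9,0],
    [-0.2,0.9,0],
    [-0.1,0.9,0],
    [0,0,0]
  ],
  "twist": [
    [0,0,-5],
    [0,0,-5],
    [0,0,-5],
    [0,0,-5],
    [0,0,-5],
    [0,0,-5],
    [0,0,-5],
    [0,0,-5],
    [0,0,0]
  ],
  "gripper": [1,1,1,1,1,1,1,1,1]
}}

```text
clock: 9.35
position: [0.5269, -0.143, 0.0743]
tcp_rot: [0.999, 0.038, -0.0, 0.0]
force: [-0.8, -1.2, -1.9]
finger_gap: 0.0167
gripper_force: 58.8
```

Call:
{"op": "jog_arm", "data": {
  "linear": [
    [0,0.9,0],
    [0.05,0.9,0],
    [0.1,0.9,0],
    [0.2,0.9,0],
    [0.3,0.85,0],
    [0,0,0]
  ],
  "twist": [
    [0,0,-5],
    [0,0,-5],
    [0,0,-5],
    [0,0,-5],
    [0,0,-5],
    [0,0,0]
  ],
  "gripper": [1,1,1,1,1,1]
}}

```text
clock: 10.1
position: [0.5333, -0.0981, 0.0742]
tcp_rot: [0.984, -0.178, -0.001, 0.0]
force: [-1.9, 0.6, -0.5]
finger_gap: 0.0166
gripper_force: 59.0
```

```bash
python3 look.py pics/c4.png
```

```text
[ 0.5332708  -0.09812797  0.07418567] -20.51983762505784 [-0.05  0.65  0.19  2.15 -0.32  0.37 -1.53] [-1.9  0.6 -0.5] [0.23 0.35 0.14]
shank-eye [-0.00039141 -0.00093377 -0.00052557]
```

Call:
{"op": "jog_arm", "data": {
  "linear": [
    [0.35,0.85,0],
    [0.4,0.8,0],
    [0,0,0]
  ],
  "twist": [
    [0,0,-5],
    [0,0,-5],
    [0,0,0]
  ],
  "gripper": [1,1,1]
}}

```text
clock: 10.58
position: [0.5411, -0.0817, 0.0742]
tcp_rot: [0.965, -0.263, -0.0, 0.0]
force: [-0.9, 1.8, -1.7]
finger_gap: 0.0169
gripper_force: 59.0
```

```bash
python3 look.py pics/c5.png
```

```text
[ 0.54111677 -0.08167885  0.07419897] -30.515730611708648 [-0.11  0.65  0.23  2.15 -0.39  0.38 -1.66] [-0.9  1.8 -1.7] [0.46 0.21 0.28]
shank-eye [-0.00042681 -0.00099521 -0.00044137]
```

View pics/c5.png

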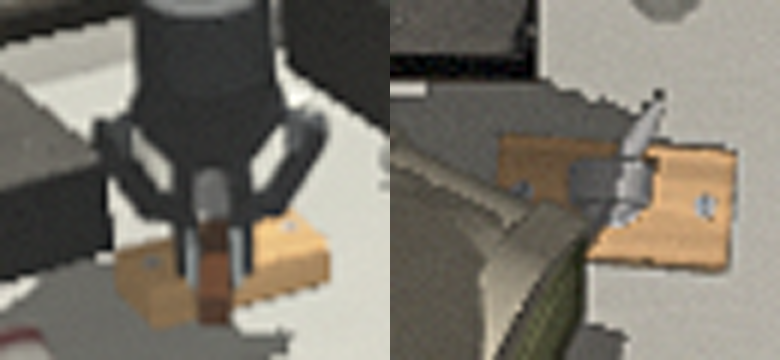

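In the top view the loop's faces are nearly parallel to the block. I'll turn a few degrees more to feel for the stop.

Call:
{"op": "jog_arm", "data": {
  "linear": [
    [0.25,0.4,0],
    [0,0,0]
  ],
  "twist": [
    [0,0,-2.5],
    [0,0,0]
  ],
  "gripper": [1,1]
}}

```text
clock: 10.92
position: [0.5436, -0.0776, 0.0742]
tcp_rot: [0.958, -0.286, -0.0, -0.0]
force: [-0.8, 3.1, -1.2]
finger_gap: 0.0166
gripper_force: 59.1
```

Call:
{"op": "jog_arm", "data": {
  "linear": [
    [0.25,0.4,0],
    [0,0,0]
  ],
  "twist": [
    [0,0,-2.5],
    [0,0,0]
  ],
  "gripper": [1,1]
}}

```text
clock: 11.18
position: [0.5462, -0.0737, 0.0742]
tcp_rot: [0.952, -0.307, -0.0, 0.0]
force: [-1.9, 1.4, -1.3]
finger_gap: 0.0169
gripper_force: 59.1
```

```bash
python3 look.py pics/c6.png
```

```text
[ 0.54622814 -0.07373181  0.07421073] -35.72196648000717 [-0.15  0.66  0.26  2.14 -0.43  0.39 -1.73] [-1.9  1.4 -1.3] [0.42 0.36 0.36]
shank-eye [-0.00052659 -0.00103632 -0.00038612]
```

View pics/c6.png

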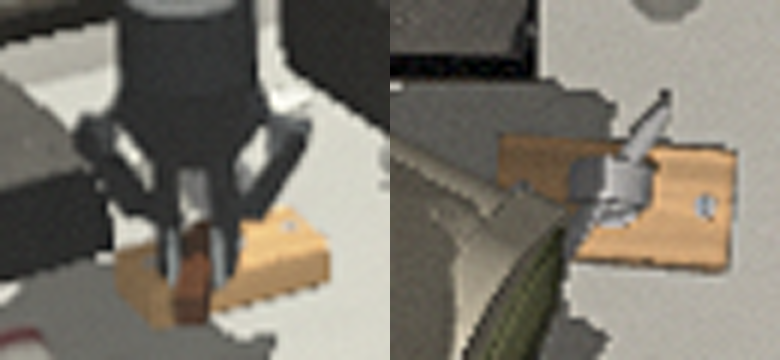

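The loop now looks parallel to the block's long sides. I'll nudge a little further to be sure.

Call:
{"op": "jog_arm", "data": {
  "linear": [
    [0.25,0.35,0],
    [0,0,0]
  ],
  "twist": [
    [0,0,-2.5],
    [0,0,0]
  ],
  "gripper": [1,1]
}}

```text
clock: 11.52
position: [0.5486, -0.0704, 0.0742]
tcp_rot: [0.945, -0.327, -0.0, 0.0]
force: [-3.0, 0.6, -1.8]
finger_gap: 0.0171
gripper_force: 59.4
```

Call:
{"op": "jog_arm", "data": {
  "linear": [
    [0.25,0.35,0],
    [0,0,0],
    [0,0,0]
  ],
  "twist": [
    [0,0,-2.5],
    [0,0,0],
    [0,0,0]
  ],
  "gripper": [1,1,1]
}}

```text
clock: 11.9
position: [0.5509, -0.0675, 0.0742]
tcp_rot: [0.937, -0.348, -0.0, 0.001]
force: [-4.2, -3.5, -0.8]
finger_gap: 0.0169
gripper_force: 61.0
```

```bash
python3 look.py pics/c7.png
```

```text
[ 0.55088793 -0.06753618  0.07421672] -40.74204710163378 [-0.18  0.67  0.29  2.13 -0.46  0.4  -1.8 ] [-4.2 -3.5 -0.8] [-0.81  0.79  1.17]
shank-eye [-0.00155823 -0.00206491 -0.00035149]
```

View pics/c7.png

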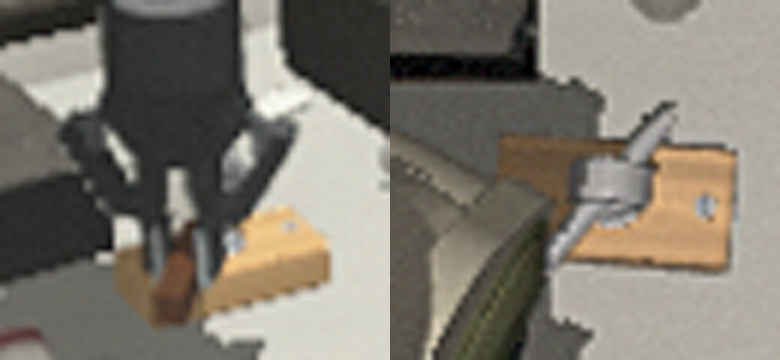

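The moment jumped to 1.17 N m, so the eye is at its stop. I'll ease off the load, release and lift clear.

Call:
{"op": "jog_arm", "data": {
  "linear": [
    [-0.25,-0.35,0],
    [-0.25,-0.4,0],
    [0,0,0],
    [0,0,0],
    [0,0,0],
    [0,0,0],
    [0,0,0],
    [0,0,0],
    [0,0,0],
    [0,0,0]
  ],
  "twist": [
    [0,0,2.5],
    [0,0,2.5],
    [0,0,0],
    [0,0,0],
    [0,0,0],
    [0,0,0],
    [0,0,0],
    [0,0,0],
    [0,0,0],
    [0,0,0]
  ],
  "gripper": [1,1,1,0.5,0.3,0,0,0,0,0]
}}

```text
clock: 13.25
position: [0.5462, -0.0743, 0.0743]
tcp_rot: [0.952, -0.306, 0.0, -0.0]
force: [-0.3, -0.4, 0.2]
finger_gap: 0.0858
gripper_force: 0.0
```

Call:
{"op": "jog_arm", "data": {
  "linear": [
    [0,0,1],
    [0,0,2],
    [0,0,3],
    [0,0,4],
    [0,0,4],
    [-1,0,4],
    [-2,0,3],
    [-2,0,0],
    [0,0,0],
    [0,0,0]
  ],
  "twist": [
    [0,0,0],
    [0,0,0],
    [0,0,0],
    [0,0,0],
    [0,0,0],
    [0,0,0],
    [0,0,0],
    [0,0,0],
    [0,0,0],
    [0,0,0]
  ],
  "gripper": [0,0,0,0,0,0,0,0,0,0]
}}

```text
clock: 14.5
position: [0.4967, -0.0742, 0.2846]
tcp_rot: [0.952, -0.306, 0.0, -0.0]
force: [0.6, -0.5, -0.3]
finger_gap: 0.085
gripper_force: 0.0
```

```bash
python3 look.py pics/c8.png; python3 - <<'E'
from h import *
cv2.imwrite("pics/w3.png",np.hstack([cv2.resize(capture("wrist"),(480,360)),cv2.resize(cv2.imread("pics/c8.png")[:, :390],(320,295))[:360] if 0 else cv2.copyMakeBorder(cv2.resize(cv2.imread("pics/c8.png")[:,:390],(320,295)),0,65,0,0,0)]))
E
```

```text
[ 0.49671813 -0.07416757  0.28455146] -35.6669597417774 [-0.35  0.3   0.51  2.07 -0.2   0.81 -1.92] [ 0.6 -0.5 -0.3] [0.05 0.01 0.01]
shank-eye [-0.04997779 -0.00139021  0.21000052]
```

View pics/w3.png

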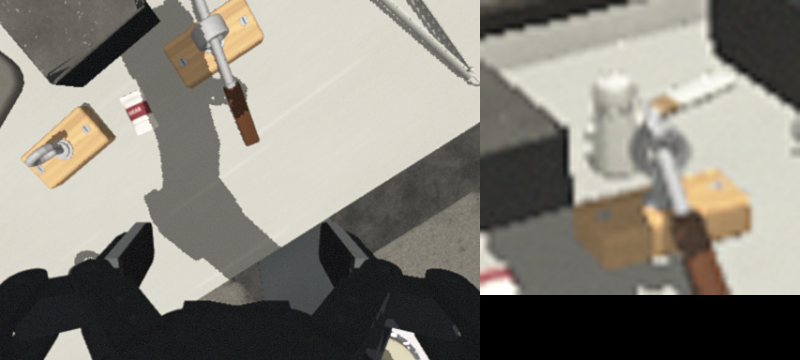

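The bar hangs in the loop at (215,50), tilted down with its grip at (240,115). The eye is parallel to its block and the gripper is clear, so I'm handing in.

```bash
python3 -c "
from rig import *
print(sign_off())"
```

```text
the job is handed in; nothing more can be done
None
```

The screw eye is turned in to its stop (the wrist moment jumped to about 1.2 N m there), the bar is let go and hanging in the loop, and the job is handed in at about 15 s of the 54 s allowed; the hand-in returned no verdict.

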